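# Sound the deep well of a cold solder pot with the long dip gauge

### The arm

A 6-joint arm with a two-finger parallel gripper is mounted at the origin on a cart in front of the work surface, level with it; the furniture and walls round the work are solid. World frame = base frame: x ahead of the robot, y to its left, z up, the work surface at z = 0. Lengths are in m, angles in degrees, forces in N, time in s.
With the tool pointing down it reaches from about 0.25 to 0.725 m from the base axis. Payload 9.7 kg.
Tool frame: the origin (TCP) lies midway between the tips of the shut fingers; the grasp point (between the pads) lies 19 mm behind it; z points along the fingers, x is the direction in which the jaws open and shut, and the axes are right-handed (so a half turn about z gives the same grasp; the last joint's range is limited). The gripper opens to 85 mm and grips with 20 to 120 N. Pads are 22 mm wide; open, the fingers measure 114 mm over their backs; the gripper's body (76 mm by 85 mm) begins 54 mm behind the grasp point. The pads swing forward as they close: fully open they stand 13 mm farther back than shut.
Start: joints at [-69.5, 4.979, 10.078, 95.1, 0, 90], TCP at [0.193, -0.515, 0.231] pointing down, gripper open.
Joint ranges: [-179.16, 179.16], [-48.56, 103.87], [-65.8, 70.77], [-126.05, 130.52], [-82.76, 87.17], [-180, 180]. Speed limits (degrees/s): [127.2, 127.2, 147.25, 180, 180, 180].

### API

Orientations are given as [roll, pitch, yaw] about the fixed x, y, z axes, in that order (R = Rz(yaw) Ry(pitch) Rx(roll)).
In Python, from workcell import sensors, camera, get_calibration, bot, recognise, place_of gives the robot as it stands. The module is installed in compiled form; this text tells all that it offers.
- The arm moves only by the tool send_rows, never from a script. Its argument "plan" is a list of rows, each a list of 3 entries, a list of its own where there are three numbers: the shift along the tool's x, y, z normalised to -1 to 1, where 1 is 0.3 m, then the turn, a rotation vector about the tool's x, y, z normalised to -1 to 1, where 1 is pi rad, then the closure, from -1 (fully open) to 1 (shut). In form: [[[x, y, z], [rx, ry, rz], claw], ...]. A call has 1 to 10 rows; each row is the pose to reach, as a shift and turn from the pose commanded when the call began, along the tool's axes at that moment, turning the shorter way round; what a row does not reach only later rows make up. A row lasts 1/10 s, in which the tool goes at most 50 mm and 8.59 degrees, less where a joint would pass 70% of its speed; a pose out of reach is approached as far as the arm can. A call with a number of a shift or a turn outside -1 to 1 is refused whole. A call with a gripper value outside its range is refused whole. The fingers move at their own pace and stop on an object; "force" is the grip in N (left out, the last holds). Time passes only in rows, so rows that repeat a pose let the fingers close. It gives the time, the measured TCP pose, the force and the opening at its end, in the units of the state.
- sensors.get_obs(): the state, without advancing time (a new reading comes with each control period).
- camera(name): name is "scene" or "top"; returns the picture (420x560x3 uint8, blue, green, red); there is no depth.
- get_calibration(name): a dict with "fx", "fy", "cx", "cy" (pixels), "R" (3x3) and "t" (3): a world point X has camera coordinates R X + t. Camera axes: x right, y down, z forward; pixel columns grow to the right and rows downward; lengths in m; the calibration is good to about 2 mm. A picture is of the moment at which its call begins. get_calibration takes no time and is no camera call.
- bot.job_done(): hands the job in, once; it reports no verdict.
Trained networks look in the newest picture that a camera, given by its name, has taken for a name from the list of things; names that differ only in an ending like _2 or _b are one class to them, and where a whole thing is asked for, a point or a joint stands for the part that bears it (a point fixed in the world has none). Each returns a list of dicts, best first, with "p" (0 to 1); they miss things now and then, are a little off and sometimes report something else, mostly with a low value. They report only what shows in the picture. A call takes as long as a camera call. They do not tell look-alikes from the thing itself.
- recognise(label, camera): "point" ([column, row] in pixels, amid what is visible of it).
- place_of(label, camera): "point" ([column, row] in pixels: a listed point, or the origin of a listed thing).
The state is a dict: "time": time; "q": joint angles; "qd": joint speeds; "joint_efforts": joint torques, N m; "ee_pos": TCP position; "tcp_rot": TCP orientation; "wrist_force": force on the tool from outside, world axes, zero at the start; "torque": the same for the moment, N m; "opening": finger opening in m.
Only numpy, scipy, OpenCV 4.12 (cv2) and the standard library are available. Lean on these libraries where they do the work, as an engineer would, in place of code of your own. Each camera call takes 0.05 s, during which the arm holds its last target. There are 200 camera calls.

### The job

Check the depth of the cold, empty solder pot: pick up the long dip gauge by its head and lower it upright, foot first, into the deep round well until its foot rests on the bottom. Hold it down there for a second, then let go and leave it standing in the well. Leave the short gauge where it stands.

Things in the scene. Friction and masses are not known exactly. Their poses are not given: they have to be found in the camera images.
- long_gauge_mid (a point): Centre (half-way up, 70 mm above the foot's underside) of the long dip gauge, a loose upright steel rod standing on its round foot, 140 mm tall, about 0.18 kg. From the bottom: foot disc 30 mm across and 8 mm thick, rod 12 mm across with fine rings, a brass collar 22 mm across from 60 to 69 mm up, and at the top a dark knurled cylindrical grip head 24 mm across and 36 mm tall (104 to 140 mm up; its centre is 52 mm above this point). z points up the rod to the head.
- short_gauge_mid (a point): Centre (38 mm above its foot's underside) of the short dip gauge, the same pattern but only 76 mm tall and without collar, head 24 mm across and 30 mm tall. It stands near the long one, and either may be the one farther left; it is not used.
- solder_pot: Twin-well solder pot, a fixed pale metal block 84 x 146 mm, 62 mm high, on a dark base flange 94 x 156 mm, with a black control panel on its front (-x) side. Origin at the centre of its underside, z up; like the gauges it stands on the dark worktop. Its own +y end has the deep round well, centred 33 mm from the origin; its -y end has a shallow square well (50 x 44 mm, 16 mm deep) that is not used. Both are open at the top.
- deep_well (a point): Centre of the flat bottom of the deep round well: 56 mm across, 50 mm deep, straight walls; its bottom is 12 mm above the pot's underside and its rim 62 mm. Axes as the pot's, z up.
Mind the look-alikes: they are no part of the job. What is shaped like the part that bears long_gauge_mid but blue is not meant.

How it is judged:
By the outcome, as a careful person would: the job done as asked, in the order asked, and still so for the second after the job is handed in, with the robot touching nothing.
It also fails if it takes over 38 s, if anything falls off the work surface, if the arm or the gripper's body presses on something with over 40 N, if the wrist force passes 120 N, or if a joint passes its speed limit or range.

## Working session

There is one attempt and no reset: what is moved stays moved. The work goes in short steps, Python scripts to look and compute and a tool call to move; the robot and the scene stay as the last step left them, time stands still between calls to the robot, and variables do not carry over. Pictures are saved under pics/ and viewed, on a budget of 10 in all, crops included, one or two more only if the job needs it, and the job is handed in when it is done.

Besides the shell and the picture viewer there is one more tool, called after ">>>" as name(argument=value, ...) on one line, values as JSON. send_rows: Moves the arm, as the interface text tells. Scaled input: -1 to 1 covers 0.3 m each way for a shift and pi rad each way for a turn. Its arguments: {"type":"object","properties":{"plan":{"type":"array"},"force":{"type":"number"}},"required":["plan"]}

```bash
mkdir -p pics; cat > h.py <<'E'
import numpy as np, cv2
from workcell import sensors, camera, get_calibration, bot, recognise, place_of
def ray(n,p):
    c=get_calibration(n);R=np.array(c["R"]);t=np.array(c["t"])
    d=R.T@np.array([(p[0]-c["cx"])/c["fx"],(p[1]-c["cy"])/c["fy"],1]);return -R.T@t,d
def atz(n,p,z):
    o,d=ray(n,p);return o+d*(z-o[2])/d[2]
def tri(pa,pb,a="scene",b="top"):
    A=np.zeros((3,3));v=np.zeros(3);L=[]
    for n,p in((a,pa),(b,pb)):
        o,d=ray(n,p);d/=np.linalg.norm(d);P=np.eye(3)-np.outer(d,d);A+=P;v+=P@o;L.append((o,P))
    X=np.linalg.solve(A,v);return X,[np.linalg.norm(P@(X-o)) for o,P in L]
def proj(n,X):
    c=get_calibration(n);x=np.array(c["R"])@np.array(X)+np.array(c["t"]);return np.array([c["fx"]*x[0]/x[2]+c["cx"],c["fy"]*x[1]/x[2]+c["cy"]])
E
python3 - <<'E'
from h import *
np.set_printoptions(precision=4,suppress=True)
ims=[]
for n in("scene","top"):
    cv2.imwrite(f"pics/{n}0.png",camera(n))
    c=get_calibration(n);print(n,"cam at",-np.array(c["R"]).T@c["t"],c["fx"])
    for l in("long_gauge_mid","short_gauge_mid","solder_pot","deep_well"):
        z={"long_gauge_mid":.07,"short_gauge_mid":.038,"solder_pot":0,"deep_well":.012}[l]
        for r in place_of(l,n): print(l,round(r["p"],2),np.round(r["point"],1),atz(n,r["point"],z))
o=sensors.get_obs();print(o["time"],o["ee_pos"],o["tcp_rot"],o["opening"])
E
```

```text
scene cam at [-0.1227  0.3464  0.6535] 541.6580467906819
long_gauge_mid 0.95 [222.9 181.3] [0.5582 0.3893 0.07  ]
long_gauge_mid 0.9 [239.6 265.3] [0.3757 0.3644 0.07  ]
short_gauge_mid 0.85 [317.8 254.4] [0.4176 0.2469 0.038 ]
solder_pot 0.63 [304.2 213.5] [0.5463 0.2532 0.    ]
deep_well 0.8 [286.1 213.9] [0.5348 0.2857 0.012 ]
top cam at [0.3543 0.3114 0.9241] 415.5533535720737
long_gauge_mid 0.74 [252.3 174. ] [0.5578 0.3834 0.07  ]
long_gauge_mid 0.69 [261.9 256.7] [0.3844 0.3644 0.07  ]
short_gauge_mid 0.57 [320.8 239.2] [0.4205 0.2407 0.038 ]
solder_pot 0.79 [314.3 189.7] [0.5355 0.249  0.    ]
solder_pot 0.29 [319.9 240.6] [0.4203 0.2397 0.    ]
deep_well 0.65 [297.1 188.8] [0.5359 0.2882 0.012 ]
0.5 [ 0.1926 -0.5152  0.2312] [179.9993   0.0039 -69.4992] 0.08529897822251716
```

View pics/scene0.png

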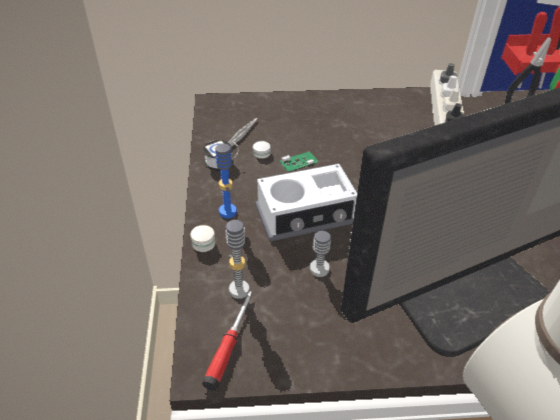

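View pics/top0.png

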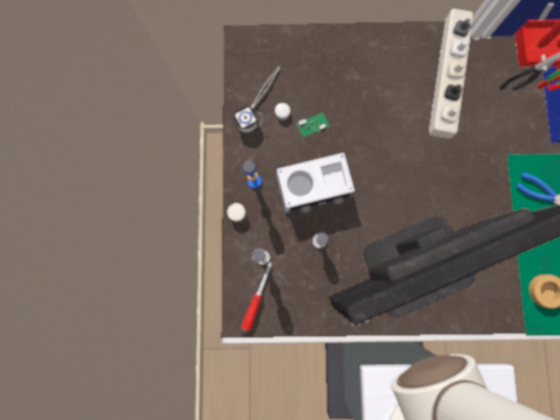

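The scene picture shows two long-pattern gauges: a blue look-alike at about (225,180) and the steel one at (238,260). The short steel gauge is at (321,254), and the pot's round well is at (288,190). The top view agrees: steel long gauge at (261,257), blue at (252,174), short at (321,240), well at (300,183). A large screen stands between the arm and the work. I choose the steel one at (238,260), and will check it and the screen's extents in one close crop.

```bash
python3 - <<'E'
from h import *
s=cv2.imread("pics/scene0.png");t=cv2.imread("pics/top0.png")
a=cv2.resize(s[200:320,190:350],None,fx=2.5,fy=2.5,interpolation=2)  #400x300
b=cv2.resize(s[80:380,340:560],(400*220//220,545))[:300] if 0 else cv2.resize(s[90:330,330:490],(400,600))
c=cv2.resize(t[200:335,320:500],(400,300))
cv2.imwrite("pics/c1.png",np.hstack([np.vstack([a,c]),b]))
E
```

```text
(no output)
```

View pics/c1.png

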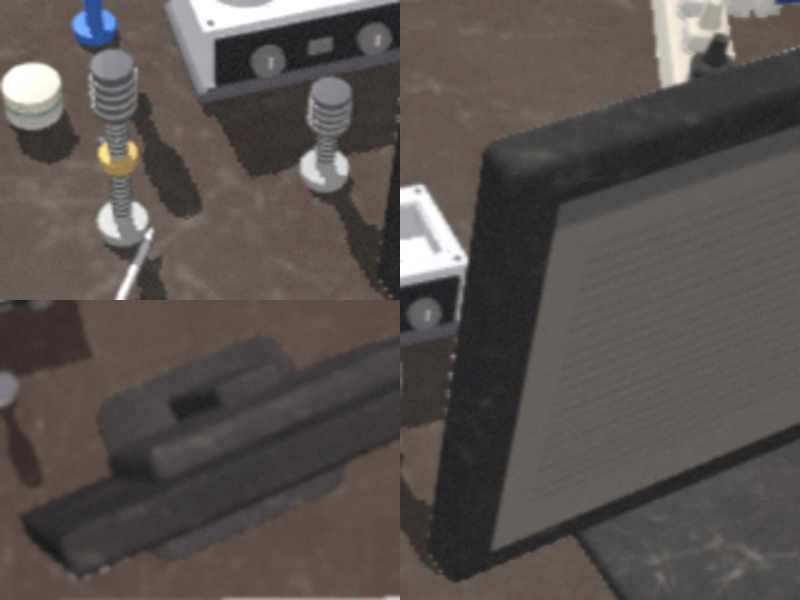

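```bash
python3 - <<'E'
from h import *
np.set_printoptions(precision=3,suppress=True)
print("nadir",proj("top",[.354,.311,0]))
for a,b in (((365,152),(331,297)),((365,152),(354,322)),((343,312),(331,297)),((352,322),(354,322)),((352,322),(345,310)),((365,152),(345,310))): print(a,b,*tri(a,b))
# extents of refined axis points: head tops / feet
for p in((235,226),(239,290)): print(p,atz("scene",p,.140),atz("scene",p,.004))
print(proj("scene",[.38,.364,.14]),proj("scene",[.38,.364,.004]),proj("top",[.38,.364,.14]))
E
```

```text
nadir [288.312 271.352]
(365, 152) (331, 297) [0.314 0.238 0.312] [np.float64(0.012084705511291113), np.float64(0.01208470551129103)]
(365, 152) (354, 322) [0.285 0.228 0.335] [np.float64(0.005851805224494405), np.float64(0.0058518052244944585)]
(343, 312) (331, 297) [0.301 0.226 0.052] [np.float64(0.0014978339264429172), np.float64(0.0014978339264428697)]
(352, 322) (354, 322) [0.257 0.206 0.093] [np.float64(0.020233812344515836), np.float64(0.020233812344515913)]
(352, 322) (345, 310) [0.277 0.209 0.063] [np.float64(0.010942160245116605), np.float64(0.010942160245116555)]
(365, 152) (345, 310) [0.299 0.231 0.323] [np.float64(0.0011229545922897884), np.float64(0.0011229545922898712)]
(235, 226) [0.385 0.367 0.14 ] [0.519 0.373 0.004]
(239, 290) [0.278 0.363 0.14 ] [0.384 0.368 0.004]
[237.569 228.339] [241.683 291.822] [259.815 257.764]
```

>>> send_rows(plan=[[[0, 0, -0.17], [0, 0, 0], -1], [[0, 0, -0.33], [0, 0, 0], -1], [[-0.1, 0, -0.5], [0, 0, 0], -1], [[-0.25, 0, -0.65], [0, 0, 0], -1], [[-0.4, 0, -0.8], [0, 0, 0], -1], [[-0.55, 0, -0.8], [0, 0, 0], -1], [[-0.667, 0, -0.8], [0, 0, 0], -1], [[-0.667, 0, -0.8], [0, 0, 0], -1]], force=40)

```text
time: 1.3
ee_pos: [0.121, -0.3236, 0.4747]
tcp_rot: [180.0, -0.4, -69.5]
wrist_force: [-0.4, 0.0, 0.3]
opening: 0.0856
```

```bash
python3 - <<'E'
from h import *
r=.35/.3
for k in range(1,8):
    a=np.radians(8*k);print(np.round([r*(np.cos(a)-1),-r*np.sin(a),-8*k/180],3))
o=sensors.get_obs();print(o["time"],o["ee_pos"],o["tcp_rot"],np.round(o["q"],1),o["wrist_force"])
c=get_calibration("top")
for a,b in (((530,22),(520,40)),((365,150),(345,310))): print(tri(a,b)[0].round(3))
E
```

```text
[-0.011 -0.162 -0.044]
[-0.045 -0.322 -0.089]
[-0.101 -0.475 -0.133]
[-0.177 -0.618 -0.178]
[-0.273 -0.75  -0.222]
[-0.386 -0.867 -0.267]
[-0.514 -0.967 -0.311]
1.3 [ 0.12098453 -0.32358098  0.47467688] [179.99935739  -0.36016518 -69.50084769] [-69.5  -8.3  26.9 124.8  -0.   90. ] [-0.39955614  0.02439656  0.33273077]
[ 0.749 -0.128  0.239]
[0.299 0.232 0.326]
```

>>> send_rows(plan=[[[-0.011, -0.162, 0], [0, 0, -0.044], -1], [[-0.045, -0.322, 0], [0, 0, -0.089], -1], [[-0.101, -0.475, 0], [0, 0, -0.133], -1], [[-0.177, -0.618, 0], [0, 0, -0.178], -1], [[-0.273, -0.75, 0], [0, 0, -0.222], -1], [[-0.386, -0.867, 0], [0, 0, -0.267], -1], [[-0.514, -0.967, 0], [0, 0, -0.311], -1]])

```text
time: 2.0
ee_pos: [0.3414, -0.0799, 0.4706]
tcp_rot: [180.0, 0.0, -13.2]
wrist_force: [0.4, -1.0, 1.1]
opening: 0.0849
```

>>> send_rows(plan=[[[-0.011, -0.162, 0], [0, 0, -0.044], -1], [[-0.045, -0.322, 0], [0, 0, -0.089], -1], [[-0.101, -0.475, 0], [0, 0, -0.133], -1], [[-0.177, -0.618, 0], [0, 0, -0.178], -1], [[-0.273, -0.75, 0], [0, 0, -0.222], -1], [[-0.386, -0.867, 0], [0, 0, -0.267], -1], [[-0.514, -0.967, 0], [0, 0, -0.311], -1], [[-0.514, -0.967, 0], [0, 0, -0.311], -1]])

```text
time: 2.8
ee_pos: [0.2549, 0.2405, 0.4709]
tcp_rot: [-179.9, 0.0, 43.3]
wrist_force: [-0.3, -0.7, -0.3]
opening: 0.0856
```

```bash
cat >> h.py <<'E'
from scipy.spatial.transform import Rotation as Ro
def go(X,yaw=None):
    o=sensors.get_obs();R=Ro.from_euler("xyz",o["tcp_rot"],degrees=True)
    d=R.inv().apply(np.array(X)-o["ee_pos"])/.3
    w=None if yaw is None else (R.inv()*Ro.from_euler("xyz",[180,0,yaw],degrees=True)).as_rotvec()/np.pi
    print("t",round(o["time"],2),"ee",np.round(o["ee_pos"],4),np.round(o["tcp_rot"],1),"open",o["opening"],"F",np.round(o["wrist_force"],1));print("shift",d.round(3),"turn",w)
E
python3 - <<'E'
from h import *
go([.384,.366,.28],42.5)
E
```

```text
t 2.8 ee [0.2549 0.2405 0.4709] [-179.9    0.    43.3] open 0.0855803515899702 F [-0.3 -0.7 -0.3]
shift [ 0.6   -0.009  0.636] turn [-0.00039103  0.00018851  0.00417551]
```

>>> send_rows(plan=[[[0.16, 0, 0], [0, 0, 0], -1], [[0.32, -0.005, 0], [0, 0, 0], -1], [[0.46, -0.005, 0.05], [0, 0, 0], -1], [[0.6, -0.009, 0.1], [0, 0, 0], -1], [[0.6, -0.009, 0.26], [0, 0, 0], -1], [[0.6, -0.009, 0.42], [0, 0, 0], -1], [[0.6, -0.009, 0.58], [0, 0, 0], -1], [[0.6, -0.009, 0.7], [0, 0, 0], -1], [[0.6, -0.009, 0.7], [0, 0, 0], -1]])

```text
time: 3.7
ee_pos: [0.3876, 0.3577, 0.2545]
tcp_rot: [180.0, 0.6, 42.4]
wrist_force: [0.5, 0.8, 0.3]
opening: 0.0855
```

```bash
python3 - <<'E'
from h import *
ims=[]
for n in("scene","top"):
    im=camera(n);c=proj(n,[.384,.366,.18]).astype(int);y=max(c[1]-95,0);x=max(c[0]-70,0)
    cv2.imwrite(f"pics/{n}1.png",im);print(n,x,y);ims.append(cv2.resize(im[y:y+200,x:x+133],(400,600),interpolation=2))
    print([(round(r["p"],2),np.round(r["point"],1),atz(n,r["point"],.07).round(4)) for r in place_of("long_gauge_mid",n)])
cv2.imwrite("pics/c2.png",np.hstack(ims)); go([.384,.366,.103])
E
```

```text
scene 164 109
[(0.82, array([239.3, 262.6]), array([0.3807, 0.3647, 0.07  ])), (0.7, array([304.9, 214.1]), array([0.4732, 0.2622, 0.07  ])), (0.62, array([226.2, 181.3]), array([0.5579, 0.3839, 0.07  ]))]
top 187 159
[]
t 3.9 ee [0.3902 0.3605 0.2648] [-180.    -0.3   42.4] open 0.08590916666564599 F [-0.   0.6  0.9]
shift [-0.005 -0.027  0.539] turn None
```

View pics/c2.png

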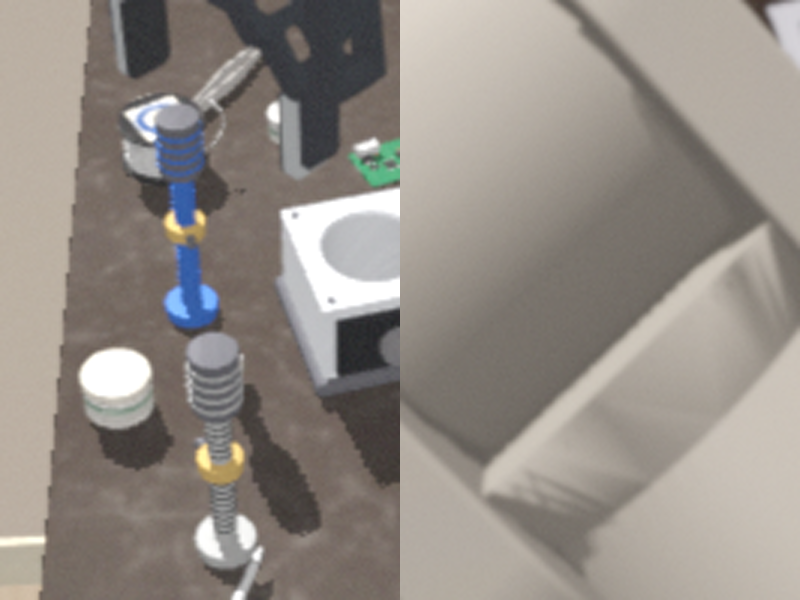

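The crop shows the open fingers above and on line with the steel gauge (head top at scene (235,226), brass collar at (238,262)). The blue one is behind it and clear. I'll move down in two steps.

>>> send_rows(plan=[[[-0.005, -0.027, 0.1], [0, 0, 0], -1], [[-0.005, -0.027, 0.2], [0, 0, 0], -1], [[-0.005, -0.027, 0.3], [0, 0, 0], -1], [[-0.005, -0.027, 0.4], [0, 0, 0], -1], [[-0.005, -0.027, 0.48], [0, 0, 0], -1], [[-0.005, -0.027, 0.535], [0, 0, 0], -1], [[-0.005, -0.027, 0.535], [0, 0, 0], -1], [[-0.005, -0.027, 0.535], [0, 0, 0], -1]])

```text
time: 4.7
ee_pos: [0.3837, 0.3659, 0.1034]
tcp_rot: [-180.0, -0.2, 42.5]
wrist_force: [-0.3, 0.5, 0.9]
opening: 0.0856
```

```bash
python3 - <<'E'
from h import *
im=camera("scene");cv2.imwrite("pics/s2.png",im);cv2.imwrite("pics/c3.png",cv2.resize(im[150:310,150:340],(760,600)[:1]+(640,) if 0 else (712,600),interpolation=2)); go([.384,.366,.103])
E
```

```text
t 4.75 ee [0.3837 0.3659 0.1035] [-180.    -0.2   42.5] open 0.08535289175122375 F [ 1.   0.8 -0.4]
shift [0.001 0.    0.002] turn None
```

View pics/c3.png

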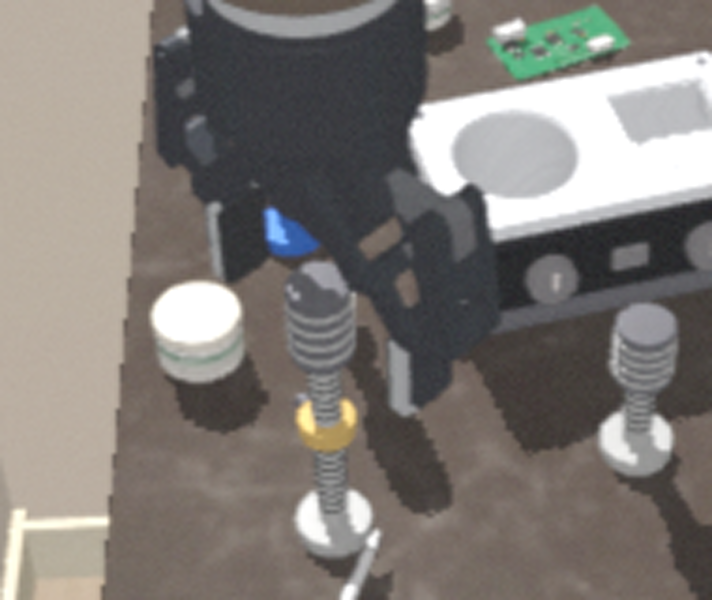

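The fingers straddle the steel head (crop (320,320)), with the pads at about (225,260) and (405,380). I'm closing on it.

>>> send_rows(plan=[[[0, 0, 0], [0, 0, 0], 0], [[0, 0, 0], [0, 0, 0], 0.3], [[0, 0, 0], [0, 0, 0], 1], [[0, 0, 0], [0, 0, 0], 1], [[0, 0, 0], [0, 0, 0], 1], [[0, 0, 0], [0, 0, 0], 1], [[0, 0, 0], [0, 0, 0], 1], [[0, 0, 0], [0, 0, 0], 1]], force=50)

```text
time: 5.55
ee_pos: [0.3827, 0.365, 0.1011]
tcp_rot: [-180.0, -0.0, 42.5]
wrist_force: [0.9, 1.9, 2.0]
opening: 0.0231
```

>>> send_rows(plan=[[[0, 0, -0.05], [0, 0, 0], 1], [[0, 0, -0.15], [0, 0, 0], 1], [[0, 0, -0.25], [0, 0, 0], 1], [[0, 0, -0.35], [0, 0, 0], 1], [[0, 0, -0.45], [0, 0, 0], 1], [[0, 0, -0.5], [0, 0, 0], 1], [[0, 0, -0.5], [0, 0, 0], 1]])

```text
time: 6.25
ee_pos: [0.3829, 0.3652, 0.2536]
tcp_rot: [-180.0, -0.2, 42.5]
wrist_force: [0.1, 0.3, -1.6]
opening: 0.0231
```

```bash
python3 - <<'E'
from h import *
im=camera("scene");cv2.imwrite("pics/s3.png",im);cv2.imwrite("pics/t3.png",camera("top"));cv2.imwrite("pics/c4.png",cv2.resize(im[90:270,150:370],(733,600),interpolation=2))
for n in("scene","top"):
  for l,z in(("deep_well",.012),("solder_pot",0)):
    print(n,l,[(round(r["p"],2),np.round(r["point"],1),atz(n,r["point"],z).round(4)) for r in place_of(l,n)])
go([.535,.286,.25])
E
```

```text
scene deep_well [(0.75, array([285.9, 214.4]), array([0.5336, 0.2862, 0.012 ]))]
scene solder_pot [(0.93, array([303.6, 213.9]), array([0.5453, 0.2543, 0.    ]))]
top deep_well [(0.98, array([296.3, 187.8]), array([0.5382, 0.2899, 0.012 ]))]
top solder_pot [(0.67, array([312.7, 187.9]), array([0.5397, 0.2525, 0.    ]))]
t 6.55 ee [0.3822 0.3645 0.2496] [1.80e+02 1.00e-01 4.25e+01] open 0.023002284690737576 F [ 0.5 -0.1 -2.4]
shift [ 0.199  0.537 -0.002] turn None
```

View pics/c4.png

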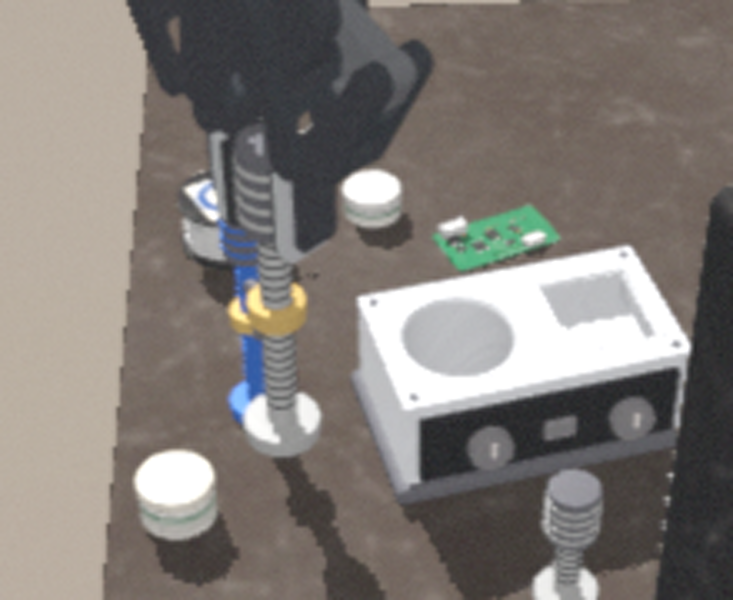

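The crop shows the long gauge held by its head and lifted, its foot at crop (283,418). The well's rim ellipse is centred at crop (458,338), with a 110 px wide opening. Next I'll use those for the tilt check and the well's position.

```bash
python3 - <<'E'
from h import *
P=lambda u,v:(150+u/3.3333,90+v/3.3333)
print("well scene",atz("scene",P(458,338),.062).round(4))
t=cv2.imread("pics/t3.png");g=cv2.cvtColor(t,6)
print("well top0 rough",atz("top",(300,183),.062).round(4))
# pot top white face outline, both cams, fit well ellipse as hole in bright mask
for n,f,win in(("scene","pics/s3.png",(255,160,360,240)),("top","pics/top0.png",(270,145,360,215))):
    g=cv2.cvtColor(cv2.imread(f),6);x0,y0,x1,y1=win;w=cv2.resize(g[y0:y1,x0:x1],None,fx=4,fy=4,interpolation=2)
    for th in(185,200,215):
        m=(w>th).astype(np.uint8);cs,h=cv2.findContours(m,cv2.RETR_CCOMP,cv2.CHAIN_APPROX_NONE)
        for c,hh in zip(cs,h[0]):
            if hh[3]>=0 and cv2.contourArea(c)>2000:
                e=cv2.fitEllipse(c);p=(np.array(e[0])+.5)/4-.5+[x0,y0];print(n,th,p.round(1),np.round(np.array(e[1])/4,1),atz(n,p,.062).round(4))
print("foot top seen",atz("scene",P(283,413),.1565).round(4),"collar",atz("scene",P(277,307),.148+.0645).round(4))
E
```

```text
well scene [0.5361 0.2843 0.062 ]
well top0 rough [0.5383 0.283  0.062 ]
scene 200 [286.9 191. ] [22.1 33.3] [0.537 0.285 0.062]
scene 200 [329.1 180.6] [16.8 31.2] [0.559  0.2126 0.062 ]
scene 215 [286.9 190.9] [23.  33.8] [0.5374 0.285  0.062 ]
scene 215 [329.1 180.4] [17.9 32.5] [0.5596 0.2125 0.062 ]
top 185 [299.8 182.5] [25.  25.6] [0.5394 0.2835 0.062 ]
top 185 [331.3 167.9] [ 9.7 24.6] [0.5698 0.2157 0.062 ]
top 200 [299.7 182.6] [25.8 26.5] [0.5393 0.2836 0.062 ]
top 200 [331.5 168. ] [10.8 25.8] [0.5696 0.2154 0.062 ]
top 215 [299.7 182.6] [26.8 27.5] [0.5393 0.2836 0.062 ]
top 215 [333.5 171.3] [20.7 26.7] [0.5624 0.2113 0.062 ]
foot top seen [0.3906 0.3666 0.1565] collar [0.3897 0.3662 0.2125]
```

>>> send_rows(plan=[[[0.02, 0.06, 0], [0, 0, 0], 1], [[0.05, 0.15, 0], [0, 0, 0], 1], [[0.08, 0.24, 0], [0, 0, 0], 1], [[0.12, 0.33, 0], [0, 0, 0], 1], [[0.15, 0.42, 0], [0, 0, 0], 1], [[0.17, 0.5, 0], [0, 0, 0], 1], [[0.186, 0.537, 0], [0, 0, 0], 1], [[0.186, 0.537, 0], [0, 0, 0], 1], [[0.186, 0.537, 0], [0, 0, 0], 1], [[0.186, 0.537, 0], [0, 0, 0], 1]])

```text
time: 7.55
ee_pos: [0.5316, 0.2844, 0.2509]
tcp_rot: [-180.0, -0.0, 42.5]
wrist_force: [-1.0, -0.1, -1.8]
opening: 0.0231
```

```bash
python3 - <<'E'
from h import *
im=camera("scene");cv2.imwrite("pics/s4.png",im)
a=cv2.resize(im,(480,360));b=cv2.resize(im[130:250,230:350],(480,480),interpolation=2)
v=np.zeros((480,800,3),np.uint8);v[:240,:320]=cv2.resize(im,(320,240));v[240:,:320]=cv2.resize(camera("top"),(320,240));v[:,320:]=b
cv2.imwrite("pics/c5.png",v)
go([.5375,.2845,.115]);print(np.round(sensors.get_obs()["q"],1))
E
```

```text
t 7.65 ee [0.5317 0.2843 0.2511] [-180.    -0.    42.5] open 0.023021157920467324 F [ 0.1  0.2 -1.1]
shift [0.014 0.013 0.454] turn None
[28.1 13.  21.4 98.3  0.  75.6]
```

View pics/c5.png

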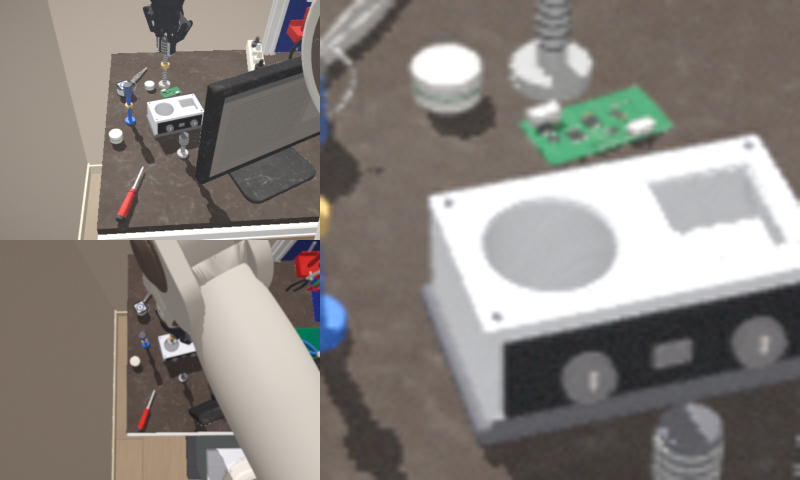

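```bash
python3 - <<'E'
from h import *
print(atz("scene",(287.75,146.5),.158),atz("scene",(287.75,148),.154),"expect px of foot if centred:",proj("scene",[.5375,.2845,.158]))
im=camera("top");cv2.imwrite("pics/c6.png",cv2.resize(im[140:230,260:380],(800,600),interpolation=2))
E
```

```text
[0.5302925  0.28603165 0.158     ] [0.53183551 0.28583548 0.154     ] expect px of foot if centred: [288.38721181 143.58363292]
```

View pics/c6.png

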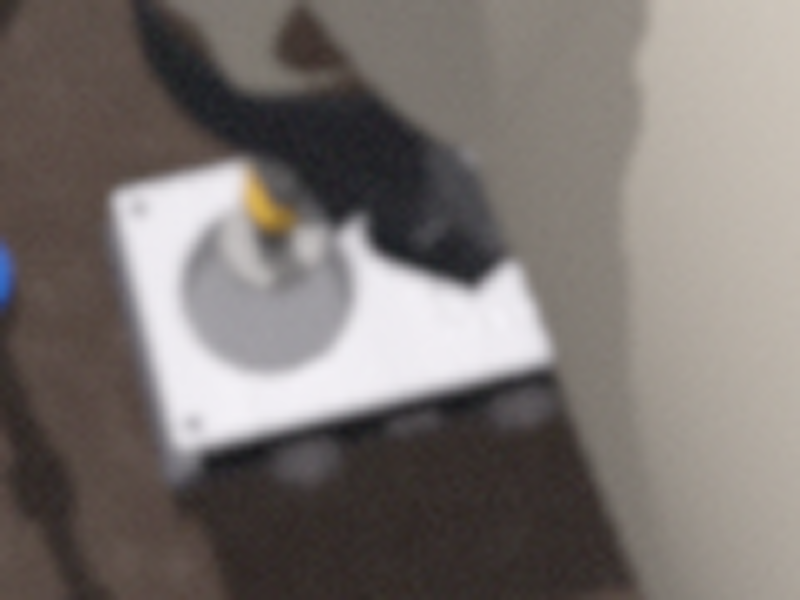

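The top crop shows the foot (272,235) over the well's opening, centred about (268,285). The offset is what parallax would give at that height. I'm correcting by 6 mm in x and lowering to about 1.5 cm above the bottom.

>>> send_rows(plan=[[[0.014, 0.013, 0.03], [0, 0, 0], 1], [[0.014, 0.013, 0.1], [0, 0, 0], 1], [[0.014, 0.013, 0.17], [0, 0, 0], 1], [[0.014, 0.013, 0.23], [0, 0, 0], 1], [[0.014, 0.013, 0.28], [0, 0, 0], 1], [[0.014, 0.013, 0.33], [0, 0, 0], 1], [[0.014, 0.013, 0.37], [0, 0, 0], 1], [[0.014, 0.013, 0.41], [0, 0, 0], 1], [[0.014, 0.013, 0.41], [0, 0, 0], 1], [[0.014, 0.013, 0.41], [0, 0, 0], 1]])

```text
time: 8.7
ee_pos: [0.5382, 0.2836, 0.1279]
tcp_rot: [180.0, 0.0, 42.5]
wrist_force: [1.1, -0.0, -1.0]
opening: 0.0226
```

```bash
python3 - <<'E'
from h import *
v=np.zeros((480,800,3),np.uint8);s=camera("scene");t=camera("top")
v[:,:400]=cv2.resize(s[110:230,235:335],(400,480),interpolation=2);v[:,400:]=cv2.resize(t[130:226,262:342],(400,480),interpolation=2)
cv2.imwrite("pics/c7.png",v);go([.5375,.2845,.113])
E
```

```text
t 8.8 ee [0.5386 0.2838 0.1287] [ 1.80e+02 -1.00e-01  4.25e+01] open 0.02302938420232013 F [ 0.4 -0.2 -2.8]
shift [-0.001 -0.004  0.052] turn None
```

View pics/c7.png

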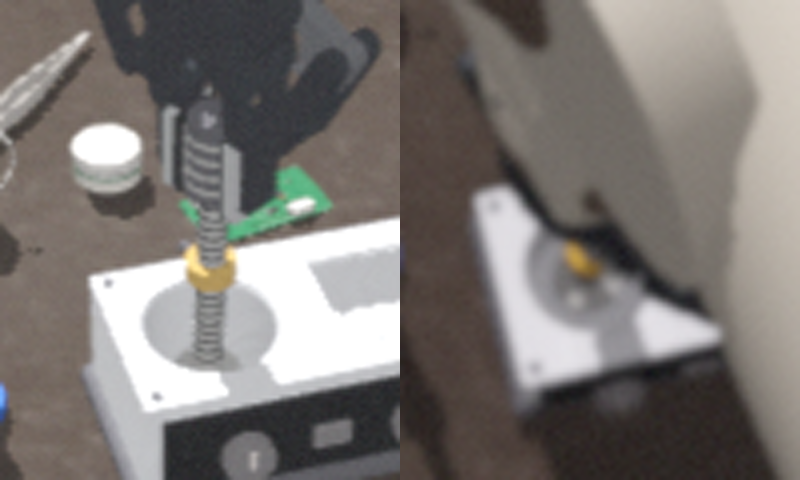

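The foot is inside the well, with the rod entering at crop (208,355) and well clear of the rim. I'm lowering slowly until contact.

>>> send_rows(plan=[[[0, 0, 0.01], [0, 0, 0], 1], [[0, 0, 0.02], [0, 0, 0], 1], [[0, 0, 0.03], [0, 0, 0], 1], [[0, 0, 0.037], [0, 0, 0], 1], [[0, 0, 0.042], [0, 0, 0], 1], [[0, 0, 0.045], [0, 0, 0], 1], [[0, 0, 0.048], [0, 0, 0], 1], [[0, 0, 0.048], [0, 0, 0], 1]])

```text
time: 9.6
ee_pos: [0.5382, 0.2836, 0.1133]
tcp_rot: [-180.0, 0.0, 42.5]
wrist_force: [-0.7, -0.1, -1.7]
opening: 0.0223
```

>>> send_rows(plan=[[[0, 0, 0.003], [0, 0, 0], 1], [[0, 0, 0.005], [0, 0, 0], 1], [[0, 0, 0.005], [0, 0, 0], 1]])

```text
time: 9.9
ee_pos: [0.5385, 0.2838, 0.113]
tcp_rot: [180.0, -0.1, 42.5]
wrist_force: [-0.9, -1.2, 5.2]
opening: 0.0228
```

>>> send_rows(plan=[[[0, 0, 0.003], [0, 0, 0], 1], [[0, 0, 0.005], [0, 0, 0], 1], [[0, 0, 0.005], [0, 0, 0], 1]])

```text
time: 10.2
ee_pos: [0.5391, 0.2841, 0.1127]
tcp_rot: [179.9, -0.2, 42.5]
wrist_force: [-0.7, 0.4, 11.9]
opening: 0.0226
```

Contact: the force rose from −2 to +12 N at TCP z 0.113, as expected (0.101 + 0.012). I'll hold for over a second.

>>> send_rows(plan=[[[0, 0, 0], [0, 0, 0], 1], [[0, 0, 0], [0, 0, 0], 1], [[0, 0, 0], [0, 0, 0], 1], [[0, 0, 0], [0, 0, 0], 1], [[0, 0, 0], [0, 0, 0], 1], [[0, 0, 0], [0, 0, 0], 1], [[0, 0, 0], [0, 0, 0], 1], [[0, 0, 0], [0, 0, 0], 1], [[0, 0, 0], [0, 0, 0], 1], [[0, 0, 0], [0, 0, 0], 1]])

```text
time: 11.2
ee_pos: [0.5391, 0.2841, 0.1127]
tcp_rot: [179.9, -0.2, 42.5]
wrist_force: [-1.1, 0.1, 10.1]
opening: 0.023
```

>>> send_rows(plan=[[[0, 0, 0], [0, 0, 0], 1], [[0, 0, 0], [0, 0, 0], 1], [[0, 0, 0], [0, 0, 0], 1], [[0, 0, 0], [0, 0, 0], 0.3], [[0, 0, 0], [0, 0, 0], 0.2], [[0, 0, 0], [0, 0, 0], 0], [[0, 0, 0], [0, 0, 0], -0.4], [[0, 0, 0], [0, 0, 0], -1], [[0, 0, 0], [0, 0, 0], -1], [[0, 0, 0], [0, 0, 0], -1]])

```text
time: 12.2
ee_pos: [0.5382, 0.2836, 0.1103]
tcp_rot: [-180.0, 0.0, 42.5]
wrist_force: [0.1, 0.5, -0.4]
opening: 0.0852
```

```bash
python3 - <<'E'
from h import *
s=camera("scene")
cv2.imwrite("pics/c8.png",cv2.resize(s[110:230,235:335],(500,600),interpolation=2));go([.5375,.2845,.25])
E
```

```text
t 12.25 ee [0.5382 0.2836 0.1104] [-180.     0.    42.5] open 0.08527435103088296 F [ 0.2  0.4 -0.8]
shift [ 0.    -0.004 -0.465] turn None
```

View pics/c8.png

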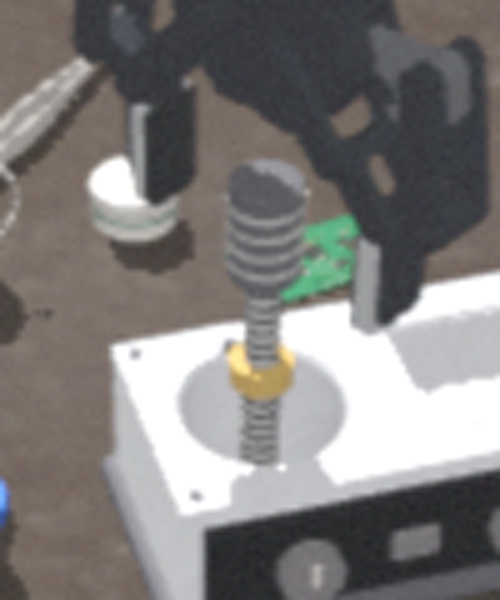

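The gauge stands free and upright in the well (head (265,225), collar (262,370)), with the fingers open on both sides. I'm withdrawing straight up.

>>> send_rows(plan=[[[0, 0, -0.05], [0, 0, 0], -1], [[0, 0, -0.12], [0, 0, 0], -1], [[0, 0, -0.22], [0, 0, 0], -1], [[0, 0, -0.35], [0, 0, 0], -1], [[0, 0, -0.48], [0, 0, 0], -1], [[0, 0, -0.6], [0, 0, 0], -1], [[0, 0, -0.7], [0, 0, 0], -1], [[0, 0, -0.7], [0, 0, 0], -1], [[0, 0, -0.7], [0, 0, 0], -1]])

```text
time: 13.15
ee_pos: [0.5384, 0.2838, 0.3216]
tcp_rot: [180.0, -0.1, 42.5]
wrist_force: [-0.1, 1.0, -0.9]
opening: 0.0854
```

```bash
python3 - <<'E'
from h import *
s=camera("scene")
cv2.imwrite("pics/c9.png",cv2.resize(s[100:300,200:360],(480,600),interpolation=2));go([.5375,.2845,.25])
print([(round(r["p"],2),r["point"]) for r in place_of("long_gauge_mid","scene")],proj("scene",[.538,.284,.082]))
E
```

```text
t 13.2 ee [0.5382 0.2837 0.3204] [-180.    -0.    42.5] open 0.08546739857219128 F [ 0.2 -0.9 -0.2]
shift [ 0.    -0.004  0.235] turn None
[(0.83, [290.2, 182.3])] [287.74436771 181.37940032]
```

View pics/c9.png

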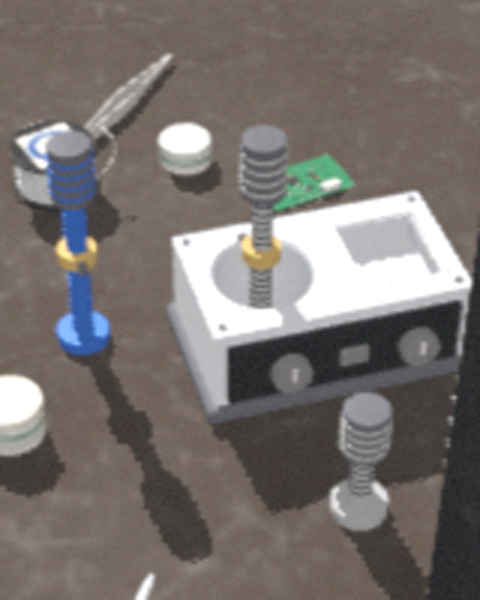

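The steel gauge stands upright in the deep well (head (263,165), collar (260,250)). The short gauge (362,460) and the blue look-alike are untouched. I'm handing in.

```bash
python3 -c "
from workcell import bot;print(bot.job_done())"
```

```text
the job is handed in; nothing more can be done
None
```

The long steel gauge is standing upright and free in the deep round well, and the job is handed in at about 13 s of the 38 s allowed.

- **Grasp and lowering:** I gripped it by its head (23 mm opening) and lowered it foot first. Contact came at TCP height 0.113 m, where it was 0.101 m with the gauge on the worktop. The 12 mm difference is the height of the well's bottom.
- **Hold and release:** I held it down with about 10–12 N for 1.3 s, then opened the gripper and withdrew straight up.
- **Last checks:** The final picture shows the gauge upright in the well. The network puts its centre at (290,182), against (288,181) expected if the foot is on the bottom. The short gauge and the blue look-alike were not touched, and the wrist force was back near zero.
- **Disagreement along the way:** While the gauge was lifted, the camera and the tool position differed by about 8 mm on where it was. I moved to a midway point, then checked and corrected by 6 mm above the well, where the two agreed to about 2 mm.
- **Not seen directly:** The foot on the bottom is hidden by the well's front wall, so that rests on the contact force and height.

I viewed 10 images in all.

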